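Set the stock tags on the copper sample rack

ROBOT

A 6-joint arm with a two-finger parallel gripper is mounted at the origin on a cart in front of the work surface, level with it; the furniture and walls round the work are solid. World frame = base frame: x ahead of the robot, y to its left, z up, the work surface at z = 0. Lengths are in m, angles in rad, forces in N, time in s.
With the tool pointing down it reaches from about 0.375 to 0.9 m from the base axis. Payload 3.1 kg.
Tool frame: the origin (TCP) lies midway between the tips of the shut fingers; the grasp point (between the pads) lies 19 mm behind it (manip.hold_point_z is the distance from the TCP to the grasp point, in m); x points along the fingers, y is the direction in which the jaws open and shut, and the axes are right-handed (so a half turn about x gives the same grasp; the last joint's range is limited). The gripper opens to 85 mm and grips with 20 to 120 N. Pads are 22 mm wide; open, the fingers measure 114 mm over their backs; the gripper's body (76 mm by 85 mm) begins 54 mm behind the grasp point. The pads swing forward as they close: fully open they stand 13 mm farther back than shut.
Start: joints at [-1.458, 0.527, 1.433, -0, 1.181, -0.178], TCP at [0.179, -0.599, 0.231] pointing down, gripper open.
Joint ranges: [-3.08, 3.08], [-0.75, 2.2], [0.22, 2.44], [-1.43, 4.57], [0, 2.65], [-2.85, 2.85]. Speed limits (rad/s): [2.79, 2.79, 3.14, 3.14, 3.14, 3.14].

INTERFACE

Orientations are given as a unit quaternion [x, y, z, w].
In Python, from station import manip, snapshot gives the robot as it stands.
- The arm moves only by the tool play_rows, never from a script. Its argument "series" is a list of rows, each a list of 4 numbers: the shift along the tool's x, y, z in m, then the turn about the tool's x in degrees. In form: [[tx, ty, tz, spin], ...]. A call has 1 to 20 rows; each row is the pose to reach, as a shift and turn from the pose measured when the call began, along the tool's axes at that moment; what a row does not reach only later rows make up. A row lasts 1/10 s, in which the tool goes at most 50 mm and 8.59 degrees, less where a joint would pass 70% of its speed; a pose out of reach is approached as far as the arm can. A call with a gripper value outside its range is refused whole. "claw" is the opening in per cent of the stroke, from 0 (shut) to 100 (fully open), set as the call begins (left out, the last holds). The fingers move at their own pace and stop on an object; "force" is the grip in N (left out, the last holds). Time passes only in rows, so rows that repeat a pose let the fingers close. It gives the time, the measured TCP pose, the force and the opening at its end, in the units of the state.
- manip.sense(): the state, without advancing time (a new reading comes with each control period).
- snapshot(name): name is "side" or "top"; returns a dict with "image" (480x640x3 uint8, blue, green, red), "depth" (480x640 float32, m along the optical axis (not along the pixel's ray), 0 where there is no reading), "fov_y" (degrees; the focal length in pixels is half the picture's height over the tangent of half this angle, whatever the lens; pixels are square), "cx", "cy" (the principal point, pixels), "R" (3x3) and "t" (3): a world point X has camera coordinates R X + t. Camera axes: x right, y down, z forward; pixel columns grow to the right and rows downward; lengths in m; the calibration is good to about 2 mm. A picture is of the moment at which its call begins.
- manip.sign_off(): hands the job in, once; it reports no verdict.
The state is a dict: "t": time; "q": joint angles; "qd": joint speeds; "tau": joint torques, N m; "tcp_pos": TCP position; "tool_rot": TCP orientation; "force": force on the tool from outside, world axes, zero at the start; "ft_torque": the same for the moment, N m; "finger_gap": opening from 0.0 (shut) to 1.0 (fully open).
Only numpy, scipy, OpenCV 4.12 (cv2) and the standard library are available. Lean on these libraries where they do the work, as an engineer would, in place of code of your own. Each camera call takes 0.05 s, during which the arm holds its last target.

TASK

Each bin on the sample rack has a hinged two-leaf tag in front of it: the leaf that stands up tells the measuring room whether that bin is full (square leaf) or not yet full (tapered leaf), and after the last delivery some tags are wrong. Look into the bins and push the wrong tags over with the fingertips, so that the square leaf stands in front of every bin heaped to the rim with copper strips and the tapered leaf in front of every other bin. Do not turn a tag that is already right, pick nothing up, and leave the bins and the things lying round the rack where they are.

Things in the scene. Friction and masses are not known exactly. Their poses are not given: they have to be found in the camera images.
- rack: Sample rack, fixed: base plate 230 x 352 mm (x, y) with a tag rail in front (black, flat top 24 mm above the bench) and four bins in a row behind it. Origin on the bench under the middle of the hinge rod; x points from tags to bins, away from the robot, y left along the row. Rod along y at z = 34 mm. Plate from x = -64 to +166 mm. Bin fronts at x = +75 mm, rims 48 mm above the bench, heaps up to 65 mm.
- tag1 (a joint): Swing of the leftmost tag, rad. One bare aluminium sheet folded square on the rod into two leaves; one stands, the other lies. 0: the SQUARE leaf (56 mm wide to its straight top) stands, the TAPERED one lies towards the robot. 1.57: the TAPERED leaf (56 mm at the rod, 22 mm at its top) stands, the square one lies towards the bins. Push a standing leaf away from the robot to raise the value, towards it to lower it.
- tag1_pivot (a point): Middle of the leftmost tag, on the axis of the rod, 34 mm above the bench. Both leaves reach 52 mm from the rod and are 2.4 mm thick; a standing one ends 86 mm above the bench. Push it from above the lying leaf. The tag swings freely (about 80 g, under 1 N) and past half way falls into its other rest by itself. Tags are 84 mm apart, 28 mm free between them.
- place1 (a point): Middle of the leftmost bin's place on the base plate, 8 mm above the bench, 118 mm behind the pivot of the tag that belongs to it.
- tag2 (a joint): Swing of the second from the left tag, rad. One bare aluminium sheet folded square on the rod into two leaves; one stands, the other lies. 0: the SQUARE leaf (56 mm wide to its straight top) stands, the TAPERED one lies towards the robot. 1.57: the TAPERED leaf (56 mm at the rod, 22 mm at its top) stands, the square one lies towards the bins. Push a standing leaf away from the robot to raise the value, towards it to lower it.
- tag2_pivot (a point): Middle of the second from the left tag, on the axis of the rod, 34 mm above the bench. Both leaves reach 52 mm from the rod and are 2.4 mm thick; a standing one ends 86 mm above the bench. Push it from above the lying leaf. The tag swings freely (about 80 g, under 1 N) and past half way falls into its other rest by itself. Tags are 84 mm apart, 28 mm free between them.
- place2 (a point): Middle of the second from the left bin's place on the base plate, 8 mm above the bench, 118 mm behind the pivot of the tag that belongs to it.
- tag3 (a joint): Swing of the third from the left tag, rad. One bare aluminium sheet folded square on the rod into two leaves; one stands, the other lies. 0: the SQUARE leaf (56 mm wide to its straight top) stands, the TAPERED one lies towards the robot. 1.57: the TAPERED leaf (56 mm at the rod, 22 mm at its top) stands, the square one lies towards the bins. Push a standing leaf away from the robot to raise the value, towards it to lower it.
- tag3_pivot (a point): Middle of the third from the left tag, on the axis of the rod, 34 mm above the bench. Both leaves reach 52 mm from the rod and are 2.4 mm thick; a standing one ends 86 mm above the bench. Push it from above the lying leaf. The tag swings freely (about 80 g, under 1 N) and past half way falls into its other rest by itself. Tags are 84 mm apart, 28 mm free between them.
- place3 (a point): Middle of the third from the left bin's place on the base plate, 8 mm above the bench, 118 mm behind the pivot of the tag that belongs to it.
- tag4 (a joint): Swing of the rightmost tag, rad. One bare aluminium sheet folded square on the rod into two leaves; one stands, the other lies. 0: the SQUARE leaf (56 mm wide to its straight top) stands, the TAPERED one lies towards the robot. 1.57: the TAPERED leaf (56 mm at the rod, 22 mm at its top) stands, the square one lies towards the bins. Push a standing leaf away from the robot to raise the value, towards it to lower it.
- tag4_pivot (a point): Middle of the rightmost tag, on the axis of the rod, 34 mm above the bench. Both leaves reach 52 mm from the rod and are 2.4 mm thick; a standing one ends 86 mm above the bench. Push it from above the lying leaf. The tag swings freely (about 80 g, under 1 N) and past half way falls into its other rest by itself. Tags are 84 mm apart, 28 mm free between them.
- place4 (a point): Middle of the rightmost bin's place on the base plate, 8 mm above the bench, 118 mm behind the pivot of the tag that belongs to it.
- bin_a: Loose open grey plastic bin, 86 x 76 x 40 mm (x, y, z), wall 3 mm, heaped with curled copper strips up to the rim: a FULL bin. Stands at one of the four places; which one changes. Origin: centre of its underside.
- bin_b: Loose open grey plastic bin, 86 x 76 x 40 mm (x, y, z), wall 3 mm, heaped with curled copper strips up to the rim: the other FULL bin. Stands at one of the four places; which one changes. Origin: centre of its underside.
- bin_c: Loose open grey plastic bin, 86 x 76 x 40 mm (x, y, z), wall 3 mm, with little more than one layer of copper strips on its floor: NOT full. Stands at one of the four places; which one changes. Origin: centre of its underside.
- bin_d: Loose open grey plastic bin, 86 x 76 x 40 mm (x, y, z), wall 3 mm, with only two copper strips on its floor: NOT full. Stands at one of the four places; which one changes. Origin: centre of its underside.
- tweezers: Steel tweezers, 10 x 124 x 11 mm, lying on the bench in front of the rack. Origin: centre of the underside.
- ring_gauge: Plain steel ring gauge, 58 mm across, 18 mm high, on the bench to the left of the rack. Origin: centre of the underside.
- loupe: Small black loupe, 41 mm across, 31 mm high, on the bench to the left of the rack. Origin: centre of the underside.
- gauge_block: Small ground steel block, 25 x 26 x 22 mm, on the bench to the right of the rack. Origin: centre of the underside.

How it is judged:
By the outcome, as a careful person would: the job done as asked, in the order asked, and still so for the second after the job is handed in, with the robot touching nothing.
It also fails if it takes over 35 s, if anything falls off the work surface, if the arm or the gripper's body presses on something with over 40 N, if the wrist force passes 120 N, or if a joint passes its speed limit or range.

## Working session

There is one attempt and no reset: what is moved stays moved. The work goes in short steps, Python scripts to look and compute and a tool call to move; the robot and the scene stay as the last step left them, time stands still between calls to the robot, and variables do not carry over. Pictures are saved under pics/ and viewed, and the job is handed in when it is done.

Besides the shell and the picture viewer there is one more tool, called by a JSON object that holds its "method" and its "body", one argument or row to a line. play_rows: Moves the arm, as the interface text tells. Its arguments: {"type":"object","properties":{"series":{"type":"array","items":{"type":"array","items":{"type":"number"}}},"claw":{"type":"number"},"force":{"type":"number"}},"required":["series"]}

```bash
mkdir -p pics; cat > h.py <<'E'
import numpy as np,cv2
from station import manip,snapshot
def P(s,u,v,d=None):
    f=240/np.tan(np.radians(s['fov_y']/2)); d=s['depth'][int(v),int(u)] if d is None else d
    c=np.array([(u-s['cx'])/f*d,(v-s['cy'])/f*d,d]); return s['R'].T@(c-s['t'])
def world(s):
    f=240/np.tan(np.radians(s['fov_y']/2)); v,u=np.mgrid[:480,:640]; d=s['depth']
    c=np.stack([(u-s['cx'])/f*d,(v-s['cy'])/f*d,d],-1); w=(c-s['t'])@s['R']; w[d==0]=np.nan; return w
E
python3 - <<'E'
from h import *
for n in('top','side'):
    s=snapshot(n); cv2.imwrite(f'pics/{n}1.png',s['image']); np.savez(f'{n}1.npz',**s); print(n,s['fov_y'],s['cx'],s['cy'],-s['R'].T@s['t'],s['R'][2])
print(manip.sense())
E
```

```text
top 48.73984731022005 321.96425449886357 240.41995542986234 [0.35896847 0.03454105 0.95848234] [ 0.18803851  0.01288488 -0.98207713]
side 55.746468268200054 326.7172181993271 234.9038753600587 [ 0.57483477 -0.69513194  0.51305284] [-0.0376165   0.85029425 -0.52496161]
{'t': 0.1, 'q': array([-1.45850646e+00,  5.28382006e-01,  1.43376019e+00,  2.03508384e-05,
        1.18139724e+00, -1.78517719e-01]), 'qd': array([-0.00046744, -0.00084366, -0.00351711,  0.00153335, -0.00160784,
        0.00178084]), 'tau': array([ 3.08466997e-04, -4.43305457e+01, -1.78586268e+01, -1.77736360e-04,
        3.86769170e-03,  6.09505491e-06]), 'tcp_pos': array([ 0.17915466, -0.59811121,  0.23043051]), 'tool_rot': array([ 0.69967453,  0.10313903, -0.69961565,  0.10176364]), 'force': array([-0.08358667, -1.10786594,  0.38592881]), 'ft_torque': array([ 0.02595998,  0.07118846, -0.021291  ]), 'finger_gap': 0.9982895926113504}
```

View pics/top1.png

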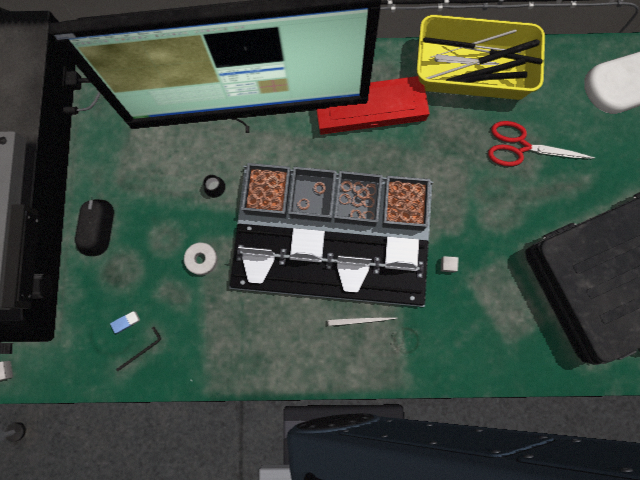

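View pics/side1.png

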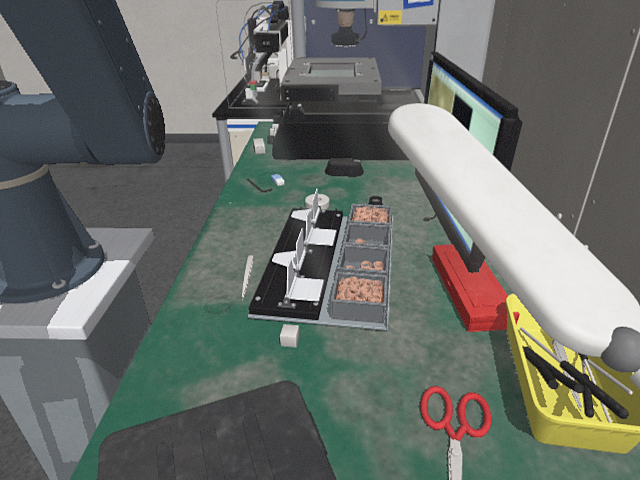

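Bins 1 and 4 (left and right, pixels 266,190 and 405,203 in the top view) are heaped, and bins 2 and 3 are not. Tag 1 looks square-standing (right), tag 2 tapered-standing (right), tag 3 square-standing (wrong) and tag 4 tapered-standing (wrong). I'll verify this on an enlargement and measure the rack and the obstacles.

```bash
python3 - <<'E'
from h import *
s=dict(np.load('top1.npz')); c=s['image'][150:320,220:450]; cv2.imwrite('pics/zt.png',cv2.resize(c,None,fx=3.4,fy=3.4,interpolation=2))
s2=dict(np.load('side1.npz')); c=s2['image'][170:340,230:410]; cv2.imwrite('pics/zs.png',cv2.resize(c,None,fx=3.5,fy=3.5,interpolation=2))
w=world(s)
for n,p in dict(lampedge=(600,80),mon_bl=(135,125),mon_br=(372,98),tagst1=(256,250),t3lie=(352,272),t4lie=(402,250),t2lie=(308,242),t1lie=(257,268),platFL=(232,288),platFR=(424,303),gb=(450,262),ring=(190,258),loupe=(213,185),binTL=(246,168),binTR=(430,180)).items(): print(n,w[p[1],p[0]].round(4))
w2=world(s2)
for p in [(400,115),(450,150),(500,210),(560,270),(620,340)]: print('lamp',w2[p[1],p[0]].round(3))
# standing leaves: points z 60-88 near the rack
for nm,ww in(('top',w),('side',w2)):
    m=(ww[...,2]>.045)&(ww[...,2]<.095)&(ww[...,0]>.3)&(ww[...,0]<.55)&(abs(ww[...,1])<.3)
    k,lab,st,ce=cv2.connectedComponentsWithStats(m.astype(np.uint8))
    for i in range(1,k):
        if st[i,4]>15:
            q=ww[lab==i]; print(nm,st[i],q.mean(0).round(4),q.min(0).round(4),q.max(0).round(4))
E
```

```text
lampedge [ 0.6489 -0.2786  0.3927]
mon_bl [0.7583 0.3901 0.0398]
mon_br [ 0.8041 -0.0503  0.037 ]
tagst1 [0.5125 0.1574 0.0803]
t3lie [ 0.4784 -0.0052  0.0365]
t4lie [ 0.516  -0.0941  0.0365]
t2lie [0.5332 0.0714 0.0357]
t1lie [0.4877 0.1612 0.0389]
platFL [0.4561 0.2097 0.0106]
platFR [ 0.4246 -0.1335  0.0059]
gb [ 0.4957 -0.1809  0.02  ]
ring [0.5109 0.2856 0.0167]
loupe [0.6454 0.2461 0.0224]
binTL [0.6679 0.1813 0.0492]
binTR [ 6.545e-01 -1.572e-01  3.000e-04]
lamp [ 0.623 -0.298  0.392]
lamp [ 0.659 -0.347  0.379]
lamp [ 0.683 -0.413  0.361]
lamp [ 0.707 -0.465  0.348]
lamp [ 0.722 -0.513  0.337]
top [238 247  36   8 171] [0.5131 0.1596 0.0713] [0.5097 0.1325 0.045 ] [0.5174 0.1878 0.09  ]
top [290 252  31   7 123] [0.5042 0.0766 0.0676] [0.5013 0.0503 0.0451] [0.5078 0.1025 0.0888]
top [337 256  34   8 162] [ 0.4952 -0.0064  0.0723] [ 0.4917 -0.0336  0.0469] [0.4994 0.0212 0.0899]
top [386 261  32   7 130] [ 0.4863 -0.0887  0.0674] [ 0.4831 -0.1175  0.0453] [ 0.4907 -0.0637  0.0897]
side [312 188   6  30 120] [0.5128 0.1546 0.0699] [0.5082 0.1286 0.045 ] [0.5164 0.1879 0.0904]
side [305 210   6  29 108] [0.5037 0.0699 0.0659] [0.4996 0.0453 0.045 ] [0.5069 0.0963 0.0892]
side [296 228   8  37 177] [ 0.4949 -0.0131  0.069 ] [ 0.4903 -0.0374  0.0451] [0.4985 0.0197 0.09  ]
side [286 259   9  35 172] [ 0.4858 -0.0965  0.0657] [ 0.4817 -0.121   0.0456] [ 0.4897 -0.0667  0.0895]
```

```bash
ls
```

```text
h.py
pics
side1.npz
top1.npz
```

View pics/zt.png

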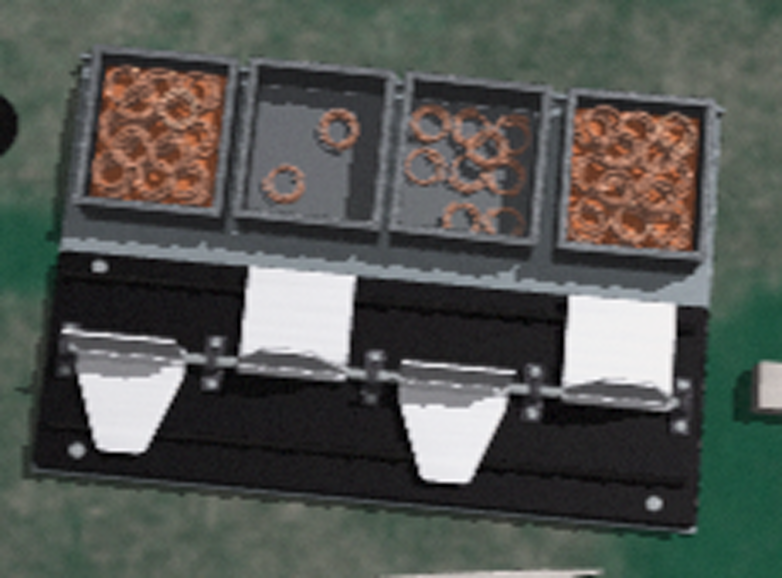

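View pics/zs.png

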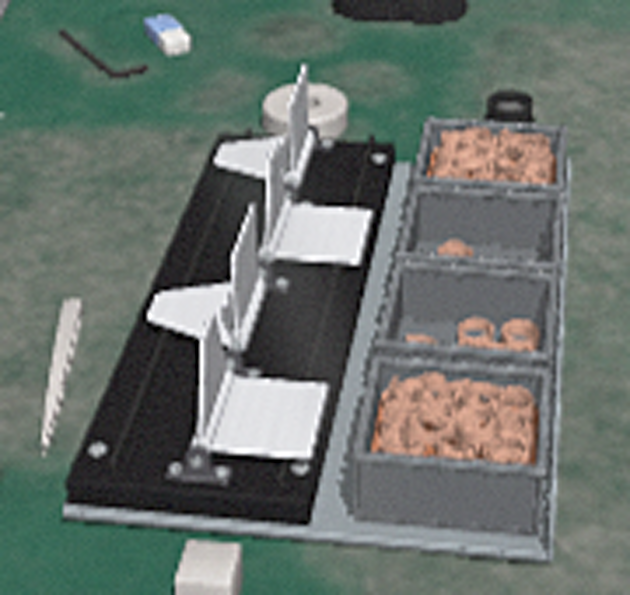

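The zooms confirm it: bins are F, –, –, F and tags are square, tapered, square, tapered. So tag 3 must be pushed away from the robot and tag 4 towards it. The measured pivots are spaced 84 mm and the leaf tops are near 88 mm, which fits the given sizes.

```bash
cat >> h.py <<'E'
from scipy.spatial.transform import Rotation as Ro
ex=np.array([.9943,-.1066,0]); ey=np.array([.1066,.9943,0])
p3=np.array([.4950,-.0085,0]); p4=np.array([.4860,-.0920,0])
def rows(ts):
    m=manip.sense(); R=Ro.from_quat(m['tool_rot']).as_matrix()
    for t in ts: print(np.round(t,3),'->',(R.T@(np.array(t)-m['tcp_pos'])).round(4))
E
python3 - <<'E'
from h import *
m=manip.sense();R=Ro.from_quat(m['tool_rot']).as_matrix();print(R.round(3)); print('y in rack',R[:,1]@ex,R[:,1]@ey)
z=np.array([0,0,1])
rows([[.28,-.42,.23],[.37,-.25,.22],[.44,-.15,.20],p4+.03*ex+.19*z])
E
```

```text
[[-0.     0.287 -0.958]
 [ 0.002 -0.958 -0.287]
 [-1.    -0.002 -0.   ]]
y in rack 0.3872082738700254 -0.9219881479562643
[ 0.28 -0.42  0.23] -> [ 0.0008 -0.1417 -0.1477]
[ 0.37 -0.25  0.22] -> [ 0.0111 -0.2788 -0.2826]
[ 0.44 -0.15  0.2 ] -> [ 0.0312 -0.3544 -0.3784]
[ 0.516 -0.095  0.19 ] -> [ 0.0413 -0.3852 -0.4667]
```

{"method": "play_rows", "body": {
  "series": [
    [0, -0.03, -0.03, 4],
    [0, -0.06, -0.06, 8],
    [0, -0.09, -0.09, 12],
    [0, -0.12, -0.12, 16],
    [0, -0.15, -0.15, 20],
    [0.003, -0.18, -0.18, 22.8],
    [0.005, -0.21, -0.21, 22.8],
    [0.008, -0.24, -0.24, 22.8],
    [0.01, -0.27, -0.275, 22.8],
    [0.015, -0.3, -0.31, 22.8],
    [0.02, -0.33, -0.345, 22.8],
    [0.03, -0.355, -0.38, 22.8],
    [0.035, -0.37, -0.42, 22.8],
    [0.04, -0.385, -0.467, 22.8],
    [0.04, -0.385, -0.467, 22.8],
    [0.04, -0.385, -0.467, 22.8]
  ],
  "claw": 0
}}

```text
t: 1.7
tcp_pos: [0.5161, -0.0943, 0.1907]
tool_rot: [-0.705, 0.036, 0.707, 0.038]
force: [-1.1, -0.6, -0.1]
finger_gap: 0.002
```

```bash
python3 - <<'E'
from h import *
m=manip.sense();R=Ro.from_quat(m['tool_rot']).as_matrix();print(R.round(3),m['t'],m['finger_gap'],m['force']); 
z=np.array([0,0,1])
rows([p4+.032*ex+.19*z,p4+.032*ex+.064*z,p4-.042*ex+.064*z])
s=snapshot('side'); cv2.imwrite('pics/s2.png',s['image'][100:380,180:460].repeat(2,0).repeat(2,1))
E
```

```text
[[-0.002 -0.104 -0.995]
 [ 0.002 -0.995  0.104]
 [-1.    -0.002  0.002]] 1.7 0.0017200727862515012 [-1.07341211 -0.6435297  -0.08242548]
[ 0.518 -0.095  0.19 ] -> [ 0.0007  0.0009 -0.0018]
[ 0.518 -0.095  0.064] -> [ 0.1267  0.0012 -0.0021]
[ 0.444 -0.088  0.064] -> [0.1268 0.001  0.0719]
```

View pics/s2.png

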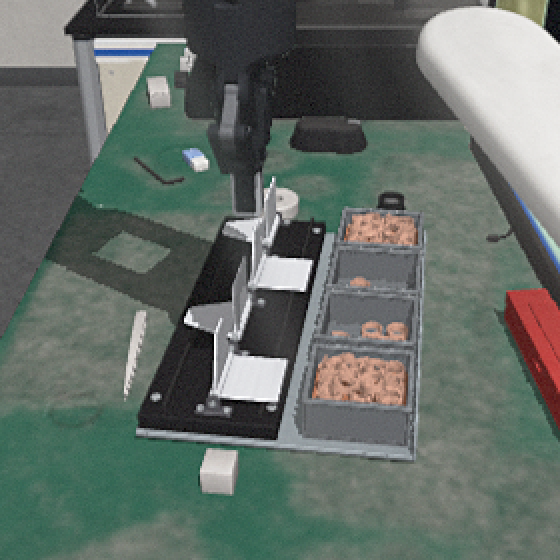

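The shut fingers hang above tag 4's lying leaf, on its bin side. Next I go down and push towards the robot.

{"method": "play_rows", "body": {
  "series": [
    [0.04, 0.001, -0.002, 0],
    [0.08, 0.001, -0.002, 0],
    [0.11, 0.001, -0.002, 0],
    [0.127, 0.001, -0.002, 0],
    [0.127, 0.001, 0.006, 0],
    [0.127, 0.001, 0.014, 0],
    [0.127, 0.001, 0.022, 0],
    [0.127, 0.001, 0.03, 0],
    [0.127, 0.001, 0.038, 0],
    [0.127, 0.001, 0.046, 0],
    [0.127, 0.001, 0.054, 0],
    [0.127, 0.001, 0.062, 0],
    [0.127, 0.001, 0.068, 0],
    [0.127, 0.001, 0.068, 0],
    [0.127, 0.001, 0.068, 0],
    [0.08, 0.001, 0.068, 0],
    [0.04, 0.001, 0.068, 0],
    [0.01, 0.001, 0.068, 0],
    [0.01, 0.001, 0.068, 0]
  ]
}}

```text
t: 3.65
tcp_pos: [0.4507, -0.09, 0.1846]
tool_rot: [0.709, -0.038, -0.704, -0.037]
force: [0.7, -1.2, -0.5]
finger_gap: -0.001
```

```bash
python3 - <<'E'
from h import *
m=manip.sense()
z=np.array([0,0,1])
rows([p3-.032*ex+.18*z,p3-.032*ex+.064*z,p3+.038*ex+.064*z])
s=snapshot('side'); cv2.imwrite('pics/s3.png',s['image'][100:380,180:460].repeat(2,0).repeat(2,1))
E
```

```text
[ 0.463 -0.005  0.18 ] -> [ 0.0045 -0.0858 -0.0034]
[ 0.463 -0.005  0.064] -> [ 0.1205 -0.0859 -0.0026]
[ 0.533 -0.013  0.064] -> [ 0.121  -0.0858 -0.0726]
```

View pics/s3.png

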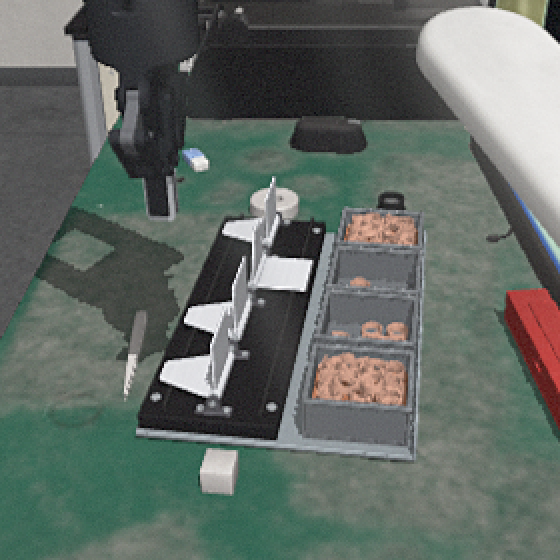

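Tag 4 has turned: its square leaf stands and its tapered leaf lies towards the robot. Tag 3 next.

{"method": "play_rows", "body": {
  "series": [
    [0, -0.045, -0.003, 0],
    [0.003, -0.085, -0.003, 0],
    [0.003, -0.086, -0.003, 0],
    [0.04, -0.086, -0.003, 0],
    [0.08, -0.086, -0.003, 0],
    [0.11, -0.086, -0.003, 0],
    [0.12, -0.086, -0.003, 0],
    [0.12, -0.086, -0.011, 0],
    [0.12, -0.086, -0.019, 0],
    [0.12, -0.086, -0.027, 0],
    [0.12, -0.086, -0.035, 0],
    [0.12, -0.086, -0.043, 0],
    [0.12, -0.086, -0.051, 0],
    [0.12, -0.086, -0.059, 0],
    [0.12, -0.086, -0.067, 0],
    [0.12, -0.086, -0.07, 0],
    [0.12, -0.086, -0.07, 0],
    [0.08, -0.086, -0.07, 0],
    [0.04, -0.086, -0.07, 0],
    [0, -0.086, -0.07, 0]
  ]
}}

```text
t: 5.7
tcp_pos: [0.5268, -0.011, 0.1837]
tool_rot: [0.706, -0.037, -0.706, -0.038]
force: [1.0, 0.0, -1.1]
finger_gap: -0.003
```

{"method": "play_rows", "body": {
  "series": [
    [-0.02, 0.03, 0.03, 0],
    [-0.04, 0.06, 0.06, 0],
    [-0.05, 0.1, 0.09, 0],
    [-0.05, 0.14, 0.1, 0],
    [-0.05, 0.18, 0.1, 0],
    [-0.05, 0.22, 0.1, 0],
    [-0.05, 0.25, 0.1, 0],
    [-0.05, 0.25, 0.1, 0]
  ]
}}

```text
t: 6.5
tcp_pos: [0.4008, -0.2529, 0.2336]
tool_rot: [0.707, -0.04, -0.706, -0.038]
force: [-0.5, 0.9, 0.2]
finger_gap: 0.001
```

```bash
python3 - <<'E'
from h import *
print(manip.sense()['t'])
s=snapshot('side'); cv2.imwrite('pics/s4.png',s['image'][100:380,180:460].repeat(2,0).repeat(2,1))
s=snapshot('top'); cv2.imwrite('pics/t4.png',s['image'])
E
```

```text
6.5
```

View pics/s4.png

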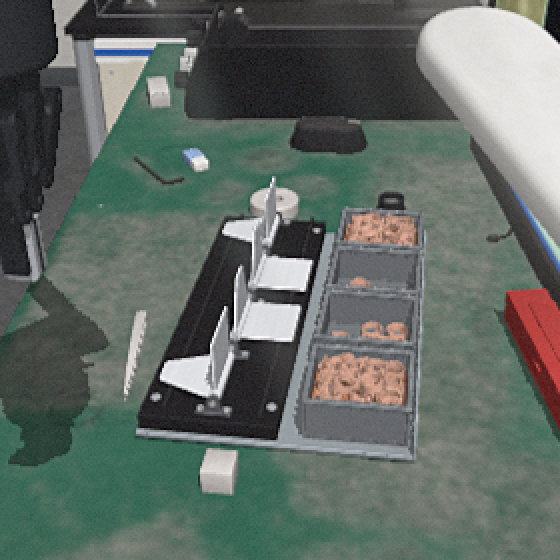

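View pics/t4.png

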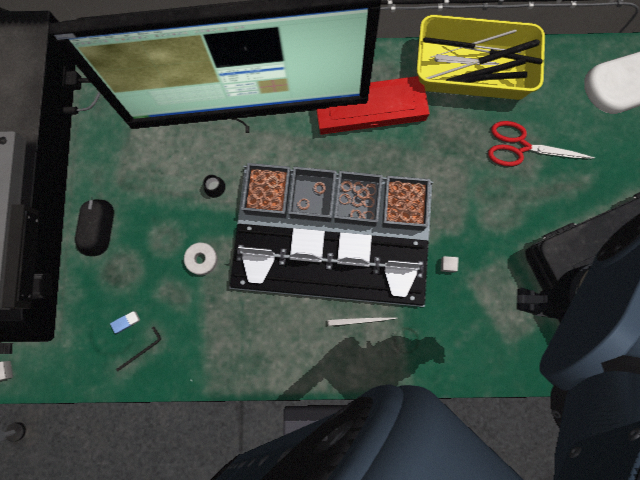

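Both pictures show tags 1 and 4 with the square leaf standing (tapered leaves lying at 256,268 and 403,280). Tags 2 and 3 have the square leaf lying towards the bins (308,243 and 355,247). Everything else is unmoved and the arm is clear.

```bash
python3 -c "
from station import manip
print(manip.sign_off())"
```

```text
the job is handed in; nothing more can be done
None
```

I turned the two wrong tags and handed the job in at about 6.6 s on the robot's clock. Bins 1 and 4 are heaped full; bins 2 and 3 are not.

- **Tag 4:** I pushed it towards the robot, so its square leaf now stands.
- **Tag 3:** I pushed it away from the robot, so its tapered leaf now stands.
- **Tags 1 and 2:** These were already right and I did not touch them.

The final top and side pictures show square, tapered, tapered, square from left to right. The bins and the things round the rack look unmoved, and the arm is clear of everything. The force readings I saw stayed around 1 N; they were taken only at the end of each move, not during the pushes. No check failed or disagreed.

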